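# Cash tin into the counter drop box

## Robot

A 6-joint arm with a two-finger parallel gripper is mounted at the origin on the work surface. World frame = base frame: x ahead of the robot, y to its left, z up, the work surface at z = 0. Lengths are in m, angles in rad, forces in N, time in s.
With the tool pointing down it reaches from about 0.35 to 0.775 m from the base axis. Payload 7.3 kg.
Tool frame: the origin (TCP) lies midway between the tips of the shut fingers; the grasp point (between the pads) lies 19 mm behind it; z points along the fingers, y is the line along which they close (so a half turn about z gives the same grasp; the last joint's range is limited). The gripper opens to 92 mm and grips with 3 to 60 N. Pads are 19 mm wide; open, the fingers measure 130 mm over their backs; the gripper's body (75 mm by 190 mm) begins 47 mm behind the grasp point.
Start: joints at [1.031, 0.342, 1.524, -0, 1.275, -0.146], TCP at [0.201, 0.485, 0.202] pointing down, gripper open.
Joint ranges: [-2.53, 2.53], [-0.77, 2.02], [0.04, 2.7], [-1, 4.14], [0.28, 2.66], [-3.11, 3.11]. Speed limits (rad/s): [2.57, 2.57, 3.14, 3.14, 3.14, 3.14].

## Interface

Orientations are given as a 3x3 rotation matrix whose columns are the frame's x, y, z axes.
In Python, from station import sensors, cams, bot gives the robot as it stands.
- The arm moves only by the tool servo_tool, never from a script. Its argument "series" is a list of rows, each an object with "jaw": the opening, from 0 (shut) to 1 (fully open); "xyz": the shift along the tool's x, y, z in mm, a list of three; "twist": the turn about the tool's z in rad. In form: [{"jaw": jaw, "xyz": [tx, ty, tz], "twist": twist}, ...]. A call has exactly 8 rows; each row is the pose to reach, as a shift and turn from the pose commanded when the call began, along the tool's axes at that moment; what a row does not reach only later rows make up. A row lasts 1/10 s, in which the tool goes at most 50 mm and 8.59 degrees, less where a joint would pass 70% of its speed; a pose out of reach is approached as far as the arm can. A call with a gripper value outside its range is refused whole. The fingers move at their own pace and stop on an object; "grip_force" is the grip in N (left out, the last holds). Time passes only in rows, so rows that repeat a pose let the fingers close, or fill a call up. It gives the time, the measured TCP pose, the force, the opening and the grip force at its end, in the units of the state.
- sensors.read_state(): the state, without advancing time (a new reading comes with each control period).
- cams.capture(name): name is "scene" or "top" or "wrist"; returns a dict with "img" (400x640x3 uint8, red, green, blue), "depth" (400x640 float32, m along the optical axis (not along the pixel's ray), 0 where there is no reading), "camera_matrix" (3x3 intrinsics, pixels), "view" (4x4, takes a point from world to camera coordinates); the wrist camera has in their place "hand_eye" (4x4, takes a point from camera to tool coordinates, whose origin is the TCP and whose axes are the flange's). Camera axes: x right, y up, looking along -z (the intrinsics and any distortion apply to the point x, -y, -z); pixel columns grow to the right and rows downward; lengths in m; the calibration is good to about 2 mm. A picture is of the moment at which its call begins: read the wrist's pose just before it.
- bot.finish_job(): hands the job in; it is judged then, once.
The state is a dict: "clock": time; "joints": joint angles; "joint_vel": joint speeds; "effort": joint torques, N m; "tool_pos": TCP position; "tool_rot": TCP orientation; "force": force on the tool from outside, world axes, zero at the start; "torque": the same for the moment, N m; "grip_width": finger opening in m; "finger_force": force on a finger pad.
Only numpy, scipy, OpenCV 4.12 (cv2) and the standard library are available. Lean on these libraries where they do the work, as an engineer would, in place of code of your own. Each camera call takes 0.05 s, during which the arm holds its last target. There are 200 camera calls.

## Task

Shut the lid of the open cash tin, lay the tin lengthwise on the shelf of the drop box in front of the flap, and push it right in through the sprung flap so that it drops inside and the flap swings shut behind it. Keep the tin upright until it tips in over the sill, with its lid down, and leave the other things on the desk where they stand.

Things in the scene. Friction and masses are not known exactly. Their poses are not given: they have to be found in the camera images.
- tin_center (a point): centre of the dark steel cash tin, 17 mm above its underside. The tin is 150 mm long (its x), 62 mm wide (its y) and 34 mm high with the lid shut, about 0.5 kg, and stands open on the desk with coins in it; z is up. It can be gripped across its 62 mm width
- tin: the same tin; origin at the centre of its underside. Its tray is 26 mm high; the lid (150 x 62 x 8 mm) is hinged along the top of the tray's long +y side: 31 mm from the centre line, 26 mm above the underside
- tin_lid (a joint): angle of the tin's lid: 0 shut, grows as it opens to at most 1.85; at 1.57 it stands upright above the tin's +y side, its outer face to +y. The hinge is stiff (0.045 N m): the lid stays where it is left. About 1 N near its free edge, pushing it over towards the tin's -y and then down from above, shuts it
- sill (a point): middle of the inner edge of the drop box's sill, 75 mm above the desk; x points level into the box, y along the sill, z up. Behind this edge the inner floor lies 46 mm lower: pushed in, the tin tips over the edge, its tail rising up to 46 mm, and drops in once its tail is past the edge. Inside the box is 216 mm deep and 232 mm wide
- shelf (a point): middle of the drop box's loading shelf: level steel, 170 mm wide, on a level with the sill, reaching from the sill's edge 160 mm outwards; this point lies on its surface 80 mm in front of the sill's edge. Two steel guides, 14 mm high, flare on it from the mouth's sides to 140 mm apart 50 mm in front of the sill's edge
- lintel (a point): middle of the mouth's upper edge, where the flap is hinged: 63 mm above the sill and 30 mm farther in (+x), as the front leans back by 25 degrees. The mouth is 90 mm wide. The roof's front edge is 8 mm higher and 4 mm farther in than this point
- drop_box: grey steel drop box, fixed on the desk, 240 mm wide, 146 mm high, 220 mm deep, with a clear window in its roof; its loading shelf and mouth face the robot (-x). Origin on the desk right below the sill point, same axes
- flap (a joint): angle of the sprung aluminium flap (86 mm wide, 67 mm long, hinged along the lintel) that closes the mouth: 0 shut, grows as its lower edge swings into the box, up to 1.9 (on the tin it rides at about 1.56). Its lower edge takes about 0.6 N to start moving, 2 N at 1 rad and 3 N at 1.56; it swings shut by itself when nothing holds it
- calculator: grey desk calculator, 150 x 85 x 20 mm, lying flat; origin at the centre of its underside
- tape_dispenser: red desk tape dispenser, 120 x 50 x 78 mm; origin at the centre of its underside
- stapler: black and steel stapler, 130 mm long, 50 mm high; origin at the centre of its underside
- mug: blue mug, 80 mm across, 95 mm high; origin at the centre of its underside
- sanitiser: pale blue pump bottle, 75 mm wide, 178 mm high; origin at the centre of its underside
- phone: orange handset standing in a black cradle, 85 x 75 mm, 180 mm high; origin at the centre of its underside

How it is judged:
On the way, in this order (a step that is already met when the one before it is completed fails the run):
1. the lid of the tin is shut, with the tin still outside the box (value of joint tin_lid below 0.1 rad and (x of tin_center in the frame of sill below -0.03 m or y of tin_center in the frame of sill above 0.13 m or y of tin_center in the frame of sill below -0.13 m)), for 0.2 s.
2. the tin lies on the shelf in front of the flap, level, with its lid shut and lengthwise to the mouth (x of tin_center in the frame of sill between -0.15 and -0.03 m and y of tin_center in the frame of sill between -0.06 and 0.06 m and z of tin_center in the frame of sill between 0.008 and 0.026 m and angle between tin_center's own z axis and vertical below 0.15 rad and angle between the x axis of tin_center and the x axis of sill, either way round below 0.4 rad and value of joint tin_lid below 0.15 rad), for 0.2 s.
3. the tin goes in through the mouth, holding the flap open (x of tin_center in the frame of sill between -0.03 and 0.12 m and y of tin_center in the frame of sill between -0.06 and 0.06 m and z of tin_center in the frame of sill between -0.06 and 0.06 m and value of joint flap above 0.4 rad), for 0.05 s.
At the end, for the whole second after the job is handed in: the tin lies at rest inside the drop box (its centre at least 20 mm behind the sill's edge and at most 10 mm above the sill's height), its lid down (within 0.2 rad), and the flap has swung shut (within 0.1 rad) (x of tin_center in the frame of sill between 0.02 and 0.2 m and y of tin_center in the frame of sill between -0.12 and 0.12 m and z of tin_center in the frame of sill between -0.06 and 0.01 m and value of joint flap below 0.1 rad and value of joint tin_lid below 0.2 rad and linear speed of tin below 0.03 m/s); the robot touches nothing.
It fails at once if the tin is tipped over outside the box (more than 0.8 rad from upright) (angle between tin_center's own z axis and vertical above 0.8 rad and (x of tin_center in the frame of sill below -0.03 m or y of tin_center in the frame of sill above 0.13 m or y of tin_center in the frame of sill below -0.13 m)).
It fails at once if one of the other loose things on the desk is moved by more than 30 mm (distance of any of calculator, tape_dispenser, stapler, mug, sanitiser, phone from where it was at the start of the episode above 0.03 m).
It also fails if it takes over 61 s, if anything falls off the work surface, if the arm or the gripper's body presses on something with over 40 N, if the wrist force passes 120 N, or if a joint passes its speed limit or range.

## Working session

There is one attempt and no reset: what is moved stays moved. The work goes in short steps, Python scripts to look and compute and a tool call to move; the robot and the scene stay as the last step left them, time stands still between calls to the robot, and variables do not carry over. Pictures are saved under pics/ and viewed, at most 10 in all, crops included, and the job is handed in when it is done.

Besides the shell and the picture viewer there is one more tool, called in YAML: its name, and indented under it one key for each argument. servo_tool: Moves the arm, as the interface text tells. Its arguments: {"type":"object","properties":{"series":{"type":"array"},"grip_force":{"type":"number"}},"required":["series"]}

```bash
ls; mkdir -p pics
cat > h.py <<'E'
import numpy as np, cv2
from station import sensors, cams, bot
def cap(n):
    s=sensors.read_state(); c=cams.capture(n)
    if 'view' in c: c['c2w']=np.linalg.inv(c['view'])
    else:
        T=np.eye(4);T[:3,:3]=s['tool_rot'];T[:3,3]=s['tool_pos'];c['c2w']=T@c['hand_eye']
    return c
def cloud(c):
    K=np.array(c['camera_matrix']);d=c['depth'];v,u=np.mgrid[:d.shape[0],:d.shape[1]]
    P=np.stack([(u-K[0,2])/K[0,0]*d,-(v-K[1,2])/K[1,1]*d,-d],-1)
    W=P@c['c2w'][:3,:3].T+c['c2w'][:3,3]
    W[d==0]=np.nan
    return W
def save(c,n): cv2.imwrite('pics/'+n,c['img'][...,::-1])
E
python3 - <<'E'
from h import *
for n in ['scene','top']:
    c=cap(n);save(c,n+'0.png');np.save(n+'0.npy',cloud(c));print(n,c['c2w'].round(3).tolist(),c.keys())
s=sensors.read_state();print(s['clock'],s['tool_pos'],s['tool_rot'],s['grip_width'])
E
```

```text
pics
scene [[0.537, -0.485, 0.69, 1.397], [0.844, 0.315, -0.435, -0.581], [-0.007, 0.816, 0.578, 0.844], [0.0, 0.0, 0.0, 1.0]] dict_keys(['img', 'depth', 'camera_matrix', 'view', 'c2w'])
top [[-0.01, 0.98, -0.198, 0.306], [-1.0, -0.012, -0.008, -0.021], [-0.01, 0.198, 0.98, 1.236], [0.0, 0.0, 0.0, 1.0]] dict_keys(['img', 'depth', 'camera_matrix', 'view', 'c2w'])
0.1 [0.20122804 0.48447997 0.20183096] [[-9.23458512e-01  3.83697699e-01 -6.72050069e-04]
 [ 3.83698253e-01  9.23457757e-01 -1.19214497e-03]
 [ 1.63186568e-04 -1.35876085e-03 -9.99999064e-01]] 0.09198127278250709
```

View pics/scene0.png

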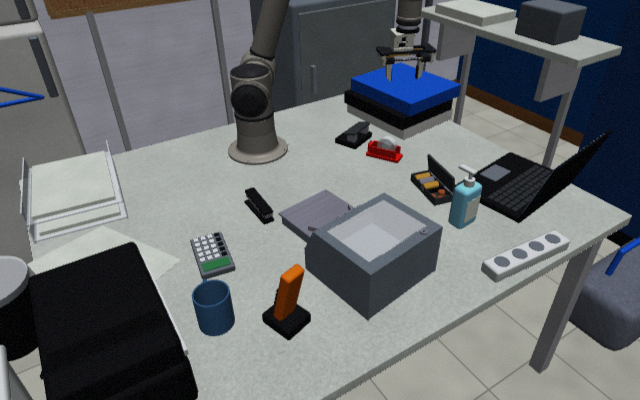

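View pics/top0.png

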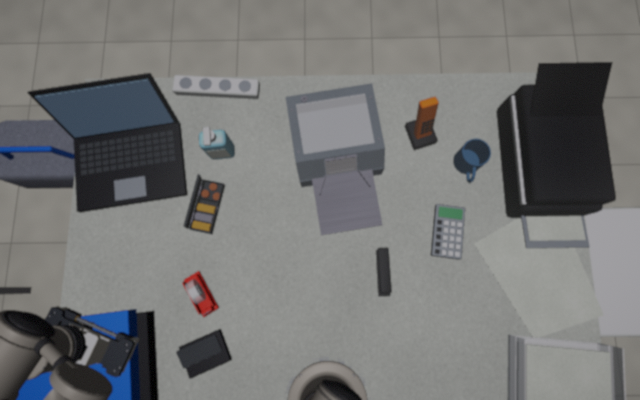

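The scene view shows the tin at (432,185), its lid standing up behind it, with the sanitiser at (465,200). The top view shows the tin at (205,205), the box mouth near (341,165), the shelf at (347,205), the sanitiser at (215,140) and the tape dispenser at (200,293).

Run:
```python
from h import *
T=np.load('top0.npy');S=np.load('scene0.npy')
for n,(u,v) in dict(tin=(205,215),san=(213,140),tape=(200,293),shelf=(347,210),boxL=(290,97),phone=(420,135),roofFL=(300,178),roofFR=(382,165),desk=(260,250)).items(): print(n,T[v,u].round(3))
# objects near tin
for nm,W in(('top',T),('scene',S)):
    c=T[205,205]
    P=W.reshape(-1,3);P=P[np.isfinite(P).all(1)]
    m=(abs(P[:,0]-c[0])<.11)&(abs(P[:,1]-c[1])<.08)
    P=P[m]
    print(nm)
    for lo,hi in((.004,.015),(.015,.022),(.022,.034),(.034,.05),(.05,.07),(.07,.1),(.1,.2)):
        q=P[(P[:,2]>lo)&(P[:,2]<hi)]
        if len(q)>5:
            r=cv2.minAreaRect((q[:,:2]*1000).astype(np.float32));print(lo,hi,len(q),np.round(r[0],0),np.round(r[1],0),round(r[2],1),q.mean(0).round(3))
# shelf + box roof rects
for nm,W in(('top',T),('scene',S)):
    for lab,(z0,z1),(x0,x1) in(('shelf',(.07,.08),(.3,.75)),('roof',(.141,.151),(.4,.9))):
        P=W.reshape(-1,3);P=P[np.isfinite(P).all(1)]
        q=P[(P[:,2]>z0)&(P[:,2]<z1)&(P[:,0]>x0)&(P[:,0]<x1)&(abs(P[:,1]+.08)<.17)]
        r=cv2.minAreaRect((q[:,:2]*1000).astype(np.float32));print(nm,lab,len(q),np.round(r[0],0),np.round(r[1],0),round(r[2],1),cv2.boxPoints(r).round(0).tolist())
c=cv2.imread('pics/top0.png');s=cv2.imread('pics/scene0.png')
a=cv2.resize(c[160:250,160:260],(400,360),interpolation=2);b=cv2.resize(s[140:220,390:490],(400,360),interpolation=2)
cv2.imwrite('pics/crop0.png',np.hstack([a,b]))
```

```text
tin [0.507 0.342 0.025]
san [0.692 0.296 0.139]
tape [0.29  0.339 0.05 ]
shelf [ 0.508 -0.062  0.076]
boxL [0.809 0.09  0.145]
phone [ 0.73  -0.278  0.049]
roofFL [0.597 0.066 0.088]
roofFR [ 0.632 -0.161  0.081]
desk [ 0.408  0.188 -0.003]
top
0.004 0.015 582 [537. 345.] [217. 157.] 0.8 [0.553 0.341 0.008]
0.015 0.022 383 [550. 374.] [136. 169.] 78.1 [0.55  0.366 0.019]
0.022 0.034 485 [549. 369.] [129. 167.] 77.5 [0.515 0.347 0.026]
0.034 0.05 49 [539. 369.] [  4. 148.] 77.5 [0.542 0.368 0.042]
0.05 0.07 59 [538. 366.] [  5. 141.] 77.5 [0.534 0.366 0.06 ]
0.07 0.1 207 [538. 364.] [ 10. 150.] 77.9 [0.537 0.364 0.085]
scene
0.004 0.015 255 [535. 319.] [215. 103.] 1.9 [0.556 0.325 0.009]
0.015 0.022 254 [539. 368.] [122. 155.] 77.1 [0.544 0.34  0.019]
0.022 0.034 352 [535. 342.] [ 67. 158.] 77.7 [0.522 0.347 0.026]
0.034 0.05 105 [540. 370.] [  8. 147.] 78.3 [0.544 0.369 0.042]
0.05 0.07 135 [540. 367.] [ 10. 152.] 78.5 [0.547 0.365 0.06 ]
0.07 0.1 184 [538. 364.] [ 12. 154.] 78.7 [0.544 0.362 0.082]
top shelf 3502 [534. -60.] [166. 239.] 8.5 [[435.0, 46.0], [470.0, -190.0], [634.0, -165.0], [599.0, 71.0]]
top roof 5933 [731. -30.] [199. 240.] 8.7 [[615.0, 74.0], [651.0, -163.0], [848.0, -133.0], [812.0, 104.0]]
scene shelf 1804 [596. -68.] [296. 201.] 4.4 [[440.0, 21.0], [456.0, -179.0], [751.0, -156.0], [735.0, 44.0]]
scene roof 5474 [732. -29.] [198. 243.] 8.8 [[615.0, 76.0], [653.0, -164.0], [848.0, -134.0], [811.0, 107.0]]
```

View pics/crop0.png

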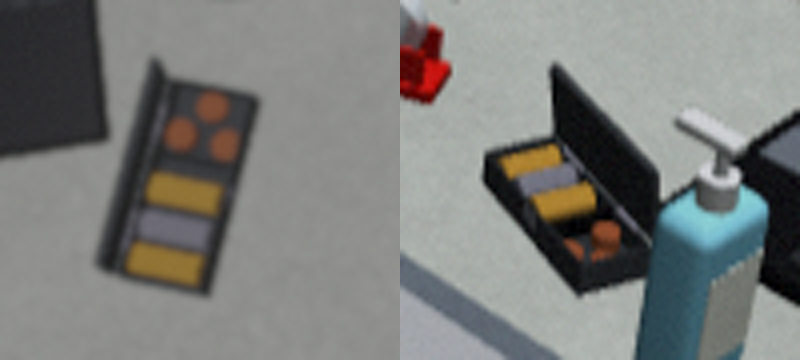

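The tin's long axis is at about -12.5°, centred near (0.533, 0.338). The lid stands nearly upright on its +y side, next to the laptop. Next I check the clearances there and the box frame.

Run:
```python
from h import *
T=np.load('top0.npy');S=np.load('scene0.npy')
P=np.vstack([T.reshape(-1,3),S.reshape(-1,3)]);P=P[np.isfinite(P).all(1)]
for x0 in np.arange(.3,.8,.05):
    print(x0.round(2),[round(float(np.percentile(q,99.5)),3) if len(q:=P[(P[:,0]>x0)&(P[:,0]<x0+.05)&(P[:,1]>y)&(P[:,1]<y+.05)][:,2])>5 else None for y in np.arange(.2,.6,.05)])
# tin frame profile
a=np.radians(-12.5);ex=np.array([np.cos(a),np.sin(a)]);ey=np.array([-ex[1],ex[0]]);c=np.array([.533,.338])
L=np.c_[(P[:,:2]-c)@ex,(P[:,:2]-c)@ey,P[:,2]]
q=L[(abs(L[:,0])<.09)&(L[:,1]>-.05)&(L[:,1]<.028)&(L[:,2]>.012)&(L[:,2]<.032)]
print('tray',np.percentile(q,[1,99],axis=0).round(3).tolist())
for z in(.035,.05,.065,.08):
    q=L[(abs(L[:,0])<.06)&(abs(L[:,1]-.03)<.02)&(abs(L[:,2]-z)<.007)];print(z,np.percentile(q[:,1],[5,50,95]).round(4))
q=L[(abs(L[:,0])<.09)&(L[:,1]>.042)&(L[:,1]<.11)&(L[:,2]>.008)];print('lap',np.percentile(q,[1,99],axis=0).round(3).tolist())
# box frame
a=np.radians(8.6);ex=np.array([np.cos(a),np.sin(a)]);ey=np.array([-ex[1],ex[0]]);c=np.array([.61,-.048])
L=np.c_[(P[:,:2]-c)@ex,(P[:,:2]-c)@ey,P[:,2]]
for nm,sl in(('shelf',(L[:,2]>.066)&(L[:,2]<.08)&(L[:,0]<-.03)&(L[:,0]>-.25)&(abs(L[:,1])<.15)),('roof',(abs(L[:,2]-.146)<.003)&(abs(L[:,1])<.16)&(L[:,0]<.3)&(L[:,0]>-.1))):
    print(nm,np.percentile(L[sl],[.5,50,99.5],axis=0).round(3).tolist())
```

```text
0.3 [0.006, 0.005, 0.078, 0.079, 0.006, 0.007, 0.006, 0.007]
0.35 [0.005, 0.006, 0.006, 0.007, 0.006, 0.005, 0.006, 0.005]
0.4 [0.006, 0.007, 0.006, 0.006, 0.006, 0.007, 0.006, 0.006]
0.45 [0.006, 0.006, 0.031, 0.091, 0.006, 0.008, 0.005, 0.005]
0.5 [0.006, 0.006, 0.031, 0.092, 0.007, 0.006, 0.017, 0.021]
0.55 [0.005, 0.027, 0.087, 0.09, 0.022, 0.023, 0.024, 0.025]
0.6 [0.006, 0.014, 0.087, 0.087, 0.023, 0.024, 0.024, 0.023]
0.65 [0.006, 0.179, 0.18, 0.005, 0.024, 0.024, 0.024, 0.025]
0.7 [0.006, 0.178, 0.181, 0.005, 0.024, 0.025, 0.025, 0.025]
0.75 [0.005, 0.005, 0.006, 0.006, 0.055, 0.093, 0.116, 0.14]
tray [[-0.076, -0.029, 0.012], [0.076, 0.027, 0.03]]
0.035 [0.0155 0.0327 0.036 ]
0.05 [0.0286 0.0307 0.0331]
0.065 [0.0257 0.0277 0.0299]
0.08 [0.0228 0.0252 0.0302]
lap [[0.009, 0.074, 0.009], [0.088, 0.11, 0.023]]
shelf [[-0.159, -0.085, 0.069], [-0.096, -0.003, 0.075], [-0.031, 0.084, 0.08]]
roof [[0.03, -0.119, 0.143], [0.128, -0.005, 0.146], [0.221, 0.12, 0.149]]
```

servo_tool:
  series:
    - {"jaw": 0, "xyz": [-45, 9, 0], "twist": -0.05}
    - {"jaw": 0, "xyz": [-90, 18, 0], "twist": -0.1}
    - {"jaw": 0, "xyz": [-135, 27, 0], "twist": -0.15}
    - {"jaw": 0, "xyz": [-180, 36, 0], "twist": -0.176}
    - {"jaw": 0, "xyz": [-225, 45, 0], "twist": -0.176}
    - {"jaw": 0, "xyz": [-270, 54, 0], "twist": -0.176}
    - {"jaw": 0, "xyz": [-315, 63, 0], "twist": -0.176}
    - {"jaw": 0, "xyz": [-349, 70, 30], "twist": -0.176}
  grip_force: 20

```text
clock: 0.9
tool_pos: [0.5551, 0.4155, 0.1759]
tool_rot: [[-0.976, 0.217, 0.007], [0.217, 0.976, 0.004], [-0.006, 0.006, -1.0]]
force: [0.4, 0.2, 0.4]
grip_width: 0.0325
finger_force: 0.0
```

servo_tool:
  series:
    - {"jaw": 0, "xyz": [0, 0, 40], "twist": 0}
    - {"jaw": 0, "xyz": [0, 0, 80], "twist": 0}
    - {"jaw": 0, "xyz": [0, 0, 104], "twist": 0}
    - {"jaw": 0, "xyz": [0, -10, 104], "twist": 0}
    - {"jaw": 0, "xyz": [0, -22, 104], "twist": 0}
    - {"jaw": 0, "xyz": [0, -34, 104], "twist": 0}
    - {"jaw": 0, "xyz": [0, -46, 106], "twist": 0}
    - {"jaw": 0, "xyz": [0, -58, 108], "twist": 0}

```text
clock: 1.7
tool_pos: [0.5386, 0.3584, 0.0665]
tool_rot: [[-0.976, 0.216, 0.002], [0.216, 0.976, 0.001], [-0.002, 0.002, -1.0]]
force: [0.5, -0.8, -0.3]
grip_width: 0.0004
finger_force: 0.0
```

servo_tool:
  series:
    - {"jaw": 0, "xyz": [0, -10, 3], "twist": 0}
    - {"jaw": 0, "xyz": [0, -18, 8], "twist": 0}
    - {"jaw": 0, "xyz": [0, -24, 13], "twist": 0}
    - {"jaw": 0, "xyz": [0, -28, 18], "twist": 0}
    - {"jaw": 0, "xyz": [0, -28, 22], "twist": 0}
    - {"jaw": 0, "xyz": [0, -28, 25], "twist": 0}
    - {"jaw": 0, "xyz": [0, -28, 27], "twist": 0}
    - {"jaw": 0, "xyz": [0, -28, 27], "twist": 0}

```text
clock: 2.5
tool_pos: [0.5318, 0.3319, 0.037]
tool_rot: [[-0.976, 0.216, -0.0], [0.216, 0.976, -0.0], [0.0, -0.0, -1.0]]
force: [-0.7, 0.4, -0.5]
grip_width: 0.0005
finger_force: 0.0
```

servo_tool:
  series:
    - {"jaw": 0, "xyz": [0, -4, 1], "twist": 0}
    - {"jaw": 0, "xyz": [0, -8, 1], "twist": 0}
    - {"jaw": 0, "xyz": [0, -8, 2], "twist": 0}
    - {"jaw": 0, "xyz": [0, -8, 3], "twist": 0}
    - {"jaw": 0, "xyz": [0, -8, 4], "twist": 0}
    - {"jaw": 0, "xyz": [0, -8, 4], "twist": 0}
    - {"jaw": 0, "xyz": [0, -8, 4], "twist": 0}
    - {"jaw": 0, "xyz": [0, -8, 4], "twist": 0}

```text
clock: 3.3
tool_pos: [0.5303, 0.3239, 0.0335]
tool_rot: [[-0.976, 0.216, 0.0], [0.216, 0.976, 0.0], [-0.0, 0.0, -1.0]]
force: [-0.0, 0.3, -0.5]
grip_width: 0.0004
finger_force: 0.0
```

servo_tool:
  series:
    - {"jaw": 0, "xyz": [0, 0, 1], "twist": 0}
    - {"jaw": 0, "xyz": [0, 0, 2], "twist": 0}
    - {"jaw": 0, "xyz": [0, 0, 2], "twist": 0}
    - {"jaw": 1, "xyz": [0, 0, -30], "twist": 0}
    - {"jaw": 1, "xyz": [0, 0, -70], "twist": 0}
    - {"jaw": 1, "xyz": [0, 0, -110], "twist": 0}
    - {"jaw": 1, "xyz": [0, 0, -140], "twist": 0}
    - {"jaw": 1, "xyz": [0, 0, -140], "twist": 0}

```text
clock: 4.1
tool_pos: [0.5326, 0.3249, 0.1788]
tool_rot: [[-0.976, 0.216, 0.009], [0.216, 0.976, 0.004], [-0.008, 0.006, -1.0]]
force: [-0.1, 0.1, 0.1]
grip_width: 0.0357
finger_force: 0.0
```

```bash
cat > tin.py <<'E'
from h import *
import sys
c=cap('wrist');save(c,sys.argv[1]);W=cloud(c)
s=sensors.read_state();print(s['clock'],s['tool_pos'].round(4),s['force'])
q=W.reshape(-1,3);q=q[np.isfinite(q).all(1)]
q=q[(q[:,2]>.027)&(q[:,2]<.06)&(abs(q[:,0]-.53)<.12)&(abs(q[:,1]-.34)<.1)]
print(len(q),np.percentile(q[:,2],[1,5,50,95,99]))
r=cv2.minAreaRect((q[:,:2]*1000).astype(np.float32));print(r)
E
python3 tin.py w1.png
```

```text
4.15 [0.5314 0.3243 0.1759] [-0.29344441 -1.17361344 -0.28988726]
181 [0.02702356 0.02706709 0.0441511  0.05818774 0.05938035]
((535.4075927734375, 346.2081604003906), (68.71832275390625, 149.2063751220703), 77.32317352294922)
```

View pics/w1.png

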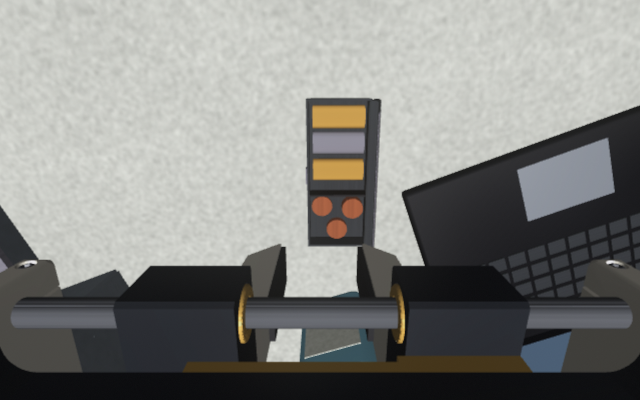

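The wrist view shows the lid still up, as a thin strip at columns 370–380 to the right of the tray (308–370, rows 98–245). I'll measure the lid's current angle.

Run:
```python
from h import *
a=np.radians(-12.5);ex=np.array([np.cos(a),np.sin(a)]);ey=np.array([-ex[1],ex[0]]);c0=np.array([.533,.338])
def prof(W,n):
    P=W.reshape(-1,3);P=P[np.isfinite(P).all(1)]
    L=np.c_[(P[:,:2]-c0)@ex,(P[:,:2]-c0)@ey,P[:,2]]
    L=L[(abs(L[:,0])<.1)&(abs(L[:,1])<.072)&(L[:,2]<.12)&(L[:,2]>.012)]
    print(n,len(L),np.percentile(L[:,0],[1,99]).round(3))
    for z in np.arange(.015,.1,.01):
        q=L[abs(L[:,2]-z)<.005]
        if len(q)>3:print(' ',z.round(3),len(q),np.percentile(q[:,1],[2,50,98]).round(4))
cw=cap('wrist');W=cloud(cw);prof(W,'wrist')
prof(cloud(cap('scene')),'scene')
ct=cap('top');prof(cloud(ct),'top')
print(W[170,338],W[238,338],W[110,338],W[300,250])
cs=cap('scene');b=cv2.resize(cs['img'][100:220,350:510],(800,600),interpolation=2);cv2.imwrite('pics/s2.png',b[...,::-1])
```

```text
wrist 7027 [-0.073  0.075]
  0.015 1436 [-0.0239  0.0123  0.0341]
  0.025 3916 [-0.0258  0.0024  0.029 ]
  0.035 16 [0.0403 0.0419 0.0424]
  0.045 50 [0.0345 0.0402 0.0414]
  0.055 52 [0.0374 0.0384 0.0396]
  0.065 44 [0.0344 0.0364 0.0374]
  0.075 136 [0.0294 0.0335 0.0354]
  0.085 1377 [0.0244 0.0278 0.0319]
scene 1094 [-0.075  0.076]
  0.015 225 [-0.0293  0.0044  0.0348]
  0.025 420 [-0.0289  0.0041  0.0367]
  0.035 65 [0.0068 0.0342 0.0367]
  0.045 63 [0.0292 0.032  0.0352]
  0.055 70 [0.0272 0.0304 0.0341]
  0.065 67 [0.0253 0.0281 0.0332]
  0.075 65 [0.0233 0.0265 0.0295]
  0.085 110 [0.0219 0.0257 0.0317]
  0.095 9 [0.02   0.0242 0.0285]
top 348 [-0.074  0.049]
  0.015 83 [-0.0293 -0.0199  0.0331]
  0.025 249 [-0.0284 -0.0069  0.0254]
  0.035 14 [-0.0273 -0.0078  0.0294]
[0.5254752  0.34303088 0.0247848 ] [0.60257744 0.32800728 0.01087426] [0.46986794 0.35450453 0.02237519] [0.49700382 0.31233437 0.27887428]
```

View pics/s2.png

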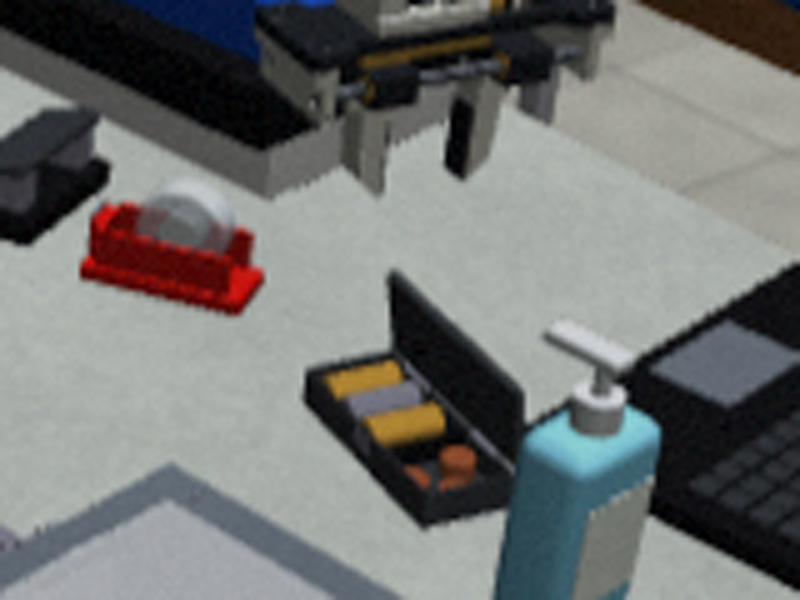

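Run:
```python
from h import *
s=sensors.read_state();print(s['clock'],s['tool_pos'],s['joints'],s['grip_width'])
a=np.radians(-12.5);ex=np.array([np.cos(a),np.sin(a)]);ey=np.array([-ex[1],ex[0]])
for n in('scene','top'):
    c=cap(n);W=cloud(c);P=W.reshape(-1,3)
    m=np.isfinite(P).all(1)&(abs(P[:,0]-.53)<.15)&(abs(P[:,1]-.33)<.15)&(P[:,2]>.185)
    q=P[m]
    print(n,m.sum())
    for z in(.17,.19,.21,.23,.25,.3):
        k=P[np.isfinite(P).all(1)&(abs(P[:,2]-z)<.01)&(abs(P[:,0]-.53)<.2)&(abs(P[:,1]-.33)<.2)]
        if len(k):print(z,len(k),k.min(0).round(3),k.max(0).round(3))
    v=c['view'];p=v@np.r_[s['tool_pos'],1];K=c['camera_matrix'];print('tcp px',K[0,2]+K[0,0]*p[0]/-p[2],K[1,2]-K[1,1]*p[1]/-p[2],-p[2])
    u,w=433,137
    if n=='scene':print(W[130:142:3,425:428].round(3).tolist())
```

```text
4.35 [0.52944945 0.32339917 0.17168506] [ 4.24853728e-01  5.43344809e-01  1.28635253e+00  4.89444284e-05
  1.31501531e+00 -9.28152719e-01] 0.05560010969482921
scene 6209
0.17 110 [0.664 0.293 0.16 ] [0.715 0.314 0.18 ]
0.19 13 [0.526 0.293 0.18 ] [0.712 0.355 0.2  ]
0.21 89 [0.508 0.275 0.2  ] [0.551 0.366 0.22 ]
0.23 117 [0.51  0.273 0.22 ] [0.549 0.367 0.24 ]
0.25 91 [0.508 0.267 0.24 ] [0.55  0.368 0.259]
0.3 693 [0.475 0.223 0.29 ] [0.584 0.421 0.31 ]
tcp px 431.4045958480487 143.1521184039032 1.3805658029610246
[[[0.532, 0.288, 0.226], [0.527, 0.297, 0.221], [0.226, 0.606, 0.004]], [[0.533, 0.289, 0.216], [0.235, 0.594, -0.002], [0.239, 0.596, -0.0]], [[0.533, 0.29, 0.207], [0.257, 0.574, 0.001], [0.262, 0.574, 0.003]], [[0.268, 0.56, -0.003], [0.276, 0.556, 0.002], [0.274, 0.564, -0.001]]]
top 9570
0.17 118 [0.665 0.293 0.17 ] [0.717 0.313 0.18 ]
0.19 19 [0.672 0.292 0.18 ] [0.71  0.309 0.182]
0.3 770 [0.473 0.223 0.29 ] [0.549 0.42  0.31 ]
tcp px 196.01918779522876 196.8737864546378 1.0898651813695817
```

The lid hasn't moved, and the scene depth puts the finger tips about 25 mm above the reported TCP. So the sweep passed over the lid. I'll go back behind the lid with the jaws shut and measure the tip height.

servo_tool:
  series:
    - {"jaw": 0, "xyz": [0, 25, 0], "twist": 0}
    - {"jaw": 0, "xyz": [0, 60, 0], "twist": 0}
    - {"jaw": 0, "xyz": [0, 95, 0], "twist": 0}
    - {"jaw": 0, "xyz": [0, 95, 30], "twist": 0}
    - {"jaw": 0, "xyz": [0, 95, 60], "twist": 0}
    - {"jaw": 0, "xyz": [0, 95, 60], "twist": 0}
    - {"jaw": 0, "xyz": [0, 95, 60], "twist": 0}
    - {"jaw": 0, "xyz": [0, 95, 60], "twist": 0}

```text
clock: 5.25
tool_pos: [0.5518, 0.4169, 0.1153]
tool_rot: [[-0.976, 0.216, 0.002], [0.216, 0.976, 0.002], [-0.002, 0.002, -1.0]]
force: [-0.1, -0.0, 0.8]
grip_width: 0.0092
finger_force: 0.0
```

```bash
cat > tip.py <<'E'
from h import *
s=sensors.read_state();t=s['tool_pos'];print(s['clock'],t.round(4),s['grip_width'],s['force'].round(1))
for n in('scene','wrist'):
    W=cloud(cap(n));P=W.reshape(-1,3)
    P=P[np.isfinite(P).all(1)&(np.hypot(P[:,0]-t[0],P[:,1]-t[1])<.035)&(P[:,2]>t[2]-.04)]
    h,e=np.histogram(P[:,2]-t[2],np.arange(-.04,.08,.01));print(n,dict(zip(e.round(2).tolist(),h.tolist())),P[P[:,2].argsort()[:8]].round(3).tolist())
    for z in(.03,.05):
        k=P[abs(P[:,2]-t[2]-z)<.01]
        if len(k):print(z,len(k),k.min(0).round(3),k.max(0).round(3))
E
python3 tip.py
```

```text
5.25 [0.5518 0.4169 0.1153] 0.00915885901080306 [-0.1 -0.   0.8]
scene {-0.04: 0, -0.03: 0, -0.02: 0, -0.01: 0, 0.0: 0, 0.01: 0, 0.02: 10, 0.03: 35, 0.04: 47, 0.05: 50, 0.06: 52} [[0.555, 0.412, 0.14], [0.559, 0.429, 0.141], [0.563, 0.42, 0.141], [0.555, 0.419, 0.142], [0.535, 0.411, 0.142], [0.552, 0.419, 0.144], [0.561, 0.43, 0.145], [0.561, 0.417, 0.145]]
0.03 45 [0.535 0.396 0.14 ] [0.565 0.434 0.155]
0.05 97 [0.535 0.39  0.156] [0.567 0.436 0.175]
wrist {-0.04: 0, -0.03: 0, -0.02: 0, -0.01: 0, 0.0: 0, 0.01: 0, 0.02: 158, 0.03: 607, 0.04: 657, 0.05: 276, 0.06: 352} [[0.545, 0.423, 0.138], [0.541, 0.413, 0.138], [0.543, 0.425, 0.138], [0.543, 0.416, 0.139], [0.541, 0.414, 0.139], [0.544, 0.421, 0.139], [0.542, 0.414, 0.139], [0.543, 0.416, 0.139]]
0.03 765 [0.537 0.4   0.138] [0.549 0.438 0.155]
0.05 933 [0.537 0.4   0.155] [0.559 0.438 0.175]
```

Both cameras agree that the finger tips, and the whole gripper with them, sit about 23.5 mm above the reported TCP. I'll subtract that from every height.

servo_tool:
  series:
    - {"jaw": 0, "xyz": [0, 0, 35], "twist": 0}
    - {"jaw": 0, "xyz": [0, 0, 67], "twist": 0}
    - {"jaw": 0, "xyz": [0, 0, 67], "twist": 0}
    - {"jaw": 0, "xyz": [0, -12, 67], "twist": 0}
    - {"jaw": 0, "xyz": [0, -24, 67], "twist": 0}
    - {"jaw": 0, "xyz": [0, -36, 67], "twist": 0}
    - {"jaw": 0, "xyz": [0, -48, 69], "twist": 0}
    - {"jaw": 0, "xyz": [0, -60, 71], "twist": 0}

```text
clock: 6.15
tool_pos: [0.5393, 0.3584, 0.0455]
tool_rot: [[-0.976, 0.216, 0.004], [0.216, 0.976, 0.002], [-0.003, 0.003, -1.0]]
force: [-0.9, 0.6, 0.7]
grip_width: 0.0006
finger_force: 0.3
```

servo_tool:
  series:
    - {"jaw": 0, "xyz": [0, -8, 3], "twist": 0}
    - {"jaw": 0, "xyz": [0, -16, 8], "twist": 0}
    - {"jaw": 0, "xyz": [0, -22, 13], "twist": 0}
    - {"jaw": 0, "xyz": [0, -28, 18], "twist": 0}
    - {"jaw": 0, "xyz": [0, -30, 22], "twist": 0}
    - {"jaw": 0, "xyz": [0, -32, 25], "twist": 0}
    - {"jaw": 0, "xyz": [0, -32, 27], "twist": 0}
    - {"jaw": 0, "xyz": [0, -32, 27], "twist": 0}

```text
clock: 6.95
tool_pos: [0.5307, 0.3267, 0.015]
tool_rot: [[-0.976, 0.216, -0.001], [0.216, 0.976, -0.0], [0.001, -0.0, -1.0]]
force: [-0.9, 0.1, -0.5]
grip_width: 0.0002
finger_force: 0.0
```

servo_tool:
  series:
    - {"jaw": 0, "xyz": [0, -2, 1], "twist": 0}
    - {"jaw": 0, "xyz": [0, -4, 2], "twist": 0}
    - {"jaw": 0, "xyz": [0, -4, 3], "twist": 0}
    - {"jaw": 0, "xyz": [0, -4, 4], "twist": 0}
    - {"jaw": 0, "xyz": [0, -4, 4], "twist": 0}
    - {"jaw": 0, "xyz": [0, -4, 5], "twist": 0}
    - {"jaw": 0, "xyz": [0, -4, 5], "twist": 0}
    - {"jaw": 0, "xyz": [0, -4, 5], "twist": 0}

```text
clock: 7.75
tool_pos: [0.53, 0.3229, 0.0104]
tool_rot: [[-0.976, 0.216, -0.0], [0.216, 0.976, 0.0], [0.0, 0.0, -1.0]]
force: [0.2, -0.9, 1.1]
grip_width: 0.0006
finger_force: 0.0
```

```bash
cat > prof.py <<'E'
from h import *
s=sensors.read_state();print(s['clock'],s['tool_pos'].round(4),s['force'].round(1))
a=np.radians(-12.5);ex=np.array([np.cos(a),np.sin(a)]);ey=np.array([-ex[1],ex[0]]);c0=np.array([.533,.338])
for n in('scene','wrist'):
    P=cloud(cap(n)).reshape(-1,3);P=P[np.isfinite(P).all(1)]
    L=np.c_[(P[:,:2]-c0)@ex,(P[:,:2]-c0)@ey,P[:,2]]
    L=L[(abs(L[:,0])<.09)&(abs(L[:,1])<.06)&(L[:,2]<.12)&(L[:,2]>.012)]
    print(n,len(L),np.percentile(L,[1,99],axis=0).round(3).tolist())
    for y in(-.025,-.015,0,.015,.025):
        q=L[(abs(L[:,1]-y)<.005)&(abs(L[:,0]+.045)<.025)];print(y,np.percentile(q[:,2],[10,50,90]).round(4) if len(q) else None,end=' ')
    print()
E
python3 prof.py
```

```text
7.75 [0.53   0.3229 0.0104] [ 0.2 -0.9  1.1]
scene 937 [[-0.073, -0.049, 0.013], [0.077, 0.048, 0.119]]
-0.025 [0.0151 0.0269 0.0357] -0.015 [0.0328 0.0353 0.0381] 0 [0.0354 0.0359 0.0364] 0.015 None 0.025 [0.0342 0.0362 0.0384] 
wrist 35335 [[-0.074, -0.057, 0.028], [0.007, 0.057, 0.119]]
-0.025 [0.0328 0.0344 0.1173] -0.015 [0.0332 0.0344 0.1175] 0 [0.0332 0.0343 0.1163] 0.015 [0.0331 0.0341 0.1163] 0.025 [0.033  0.0342 0.1171]
```

The lid is flat at 34 mm across its width, so it's shut. I'll press a little more, then rise, open the jaws and re-measure the tin.

servo_tool:
  series:
    - {"jaw": 0, "xyz": [0, 0, 1], "twist": 0}
    - {"jaw": 0, "xyz": [0, 0, 2], "twist": 0}
    - {"jaw": 0, "xyz": [0, 0, 2], "twist": 0}
    - {"jaw": 0, "xyz": [0, 0, -20], "twist": 0}
    - {"jaw": 1, "xyz": [0, 7, -60], "twist": 0}
    - {"jaw": 1, "xyz": [0, 15, -100], "twist": 0}
    - {"jaw": 1, "xyz": [0, 15, -140], "twist": 0}
    - {"jaw": 1, "xyz": [0, 15, -140], "twist": 0}

```text
clock: 8.65
tool_pos: [0.5362, 0.3392, 0.157]
tool_rot: [[-0.976, 0.216, 0.011], [0.216, 0.976, 0.005], [-0.009, 0.007, -1.0]]
force: [-0.1, 0.6, 0.5]
grip_width: 0.0278
finger_force: 0.0
```

```bash
python3 prof.py; python3 tin.py w3.png
```

```text
8.65 [0.5362 0.3392 0.157 ] [-0.1  0.6  0.5]
scene 786 [[-0.074, -0.03, 0.013], [0.077, 0.034, 0.039]]
-0.025 [0.0146 0.0253 0.0348] -0.015 [0.0333 0.0354 0.0383] 0 [0.033  0.0357 0.0369] 0.015 [0.0334 0.0358 0.0376] 0.025 [0.0325 0.0357 0.0376] 
wrist 11171 [[-0.073, -0.025, 0.028], [0.073, 0.038, 0.035]]
-0.025 [0.032  0.0332 0.0342] -0.015 [0.0326 0.0336 0.0346] 0 [0.0329 0.0338 0.0347] 0.015 [0.0328 0.0337 0.0348] 0.025 [0.0327 0.0336 0.0345] 
8.8 [0.5328 0.3372 0.1498] [ 0.82589454  0.53047923 -0.8217934 ]
11260 [0.02810826 0.0321173  0.0336319  0.03484922 0.03532684]
((535.3384399414062, 344.59747314453125), (66.26736450195312, 148.8062744140625), 77.6581039428711)
```

servo_tool:
  series:
    - {"jaw": 1, "xyz": [6, 4, 0], "twist": 0}
    - {"jaw": 1, "xyz": [6, 4, 30], "twist": 0}
    - {"jaw": 1, "xyz": [6, 4, 65], "twist": 0}
    - {"jaw": 1, "xyz": [6, 4, 95], "twist": 0}
    - {"jaw": 1, "xyz": [6, 4, 120], "twist": 0}
    - {"jaw": 1, "xyz": [6, 4, 145], "twist": 0}
    - {"jaw": 1, "xyz": [6, 4, 160], "twist": 0}
    - {"jaw": 1, "xyz": [6, 4, 165], "twist": 0}
  grip_force: 35

```text
clock: 9.6
tool_pos: [0.5265, 0.3421, -0.0173]
tool_rot: [[-0.976, 0.216, -0.004], [0.216, 0.976, -0.002], [0.004, -0.003, -1.0]]
force: [-0.3, 0.2, 0.4]
grip_width: 0.092
finger_force: 0.0
```

servo_tool:
  series:
    - {"jaw": 0.5, "xyz": [0, 0, 1], "twist": 0}
    - {"jaw": 0.5, "xyz": [0, 0, 1], "twist": 0}
    - {"jaw": 0.5, "xyz": [0, 0, 1], "twist": 0}
    - {"jaw": 0.5, "xyz": [0, 0, 1], "twist": 0}
    - {"jaw": 0.5, "xyz": [0, 0, 1], "twist": 0}
    - {"jaw": 0.5, "xyz": [0, 0, 1], "twist": 0}
    - {"jaw": 0.5, "xyz": [0, 0, 1], "twist": 0}
    - {"jaw": 0.5, "xyz": [0, 0, 1], "twist": 0}

```text
clock: 10.4
tool_pos: [0.5289, 0.3431, -0.0146]
tool_rot: [[-0.976, 0.216, 0.002], [0.216, 0.976, 0.001], [-0.001, 0.001, -1.0]]
force: [-1.2, 0.8, 5.8]
grip_width: 0.0618
finger_force: 35.0
```

servo_tool:
  series:
    - {"jaw": 0.5, "xyz": [0, 0, -15], "twist": 0}
    - {"jaw": 0.5, "xyz": [0, 0, -40], "twist": 0}
    - {"jaw": 0.5, "xyz": [0, 0, -75], "twist": 0}
    - {"jaw": 0.5, "xyz": [0, 0, -110], "twist": 0}
    - {"jaw": 0.5, "xyz": [0, 0, -145], "twist": 0}
    - {"jaw": 0.5, "xyz": [0, 0, -175], "twist": 0}
    - {"jaw": 0.5, "xyz": [-2, -12, -185], "twist": 0}
    - {"jaw": 0.5, "xyz": [-7, -35, -185], "twist": 0}

```text
clock: 11.2
tool_pos: [0.5275, 0.3072, 0.1706]
tool_rot: [[-0.977, 0.214, 0.002], [0.214, 0.977, 0.001], [-0.002, 0.001, -1.0]]
force: [0.6, -1.1, -5.6]
grip_width: 0.0619
finger_force: 35.0
```

servo_tool:
  series:
    - {"jaw": 0.5, "xyz": [-9, -40, 0], "twist": -0.05}
    - {"jaw": 0.5, "xyz": [-18, -85, 0], "twist": -0.1}
    - {"jaw": 0.5, "xyz": [-27, -130, 0], "twist": -0.16}
    - {"jaw": 0.5, "xyz": [-37, -175, 0], "twist": -0.22}
    - {"jaw": 0.5, "xyz": [-47, -220, 0], "twist": -0.28}
    - {"jaw": 0.5, "xyz": [-56, -265, 0], "twist": -0.33}
    - {"jaw": 0.5, "xyz": [-66, -310, 0], "twist": -0.368}
    - {"jaw": 0.5, "xyz": [-74, -345, 0], "twist": -0.368}

```text
clock: 12.0
tool_pos: [0.5231, -0.0489, 0.1681]
tool_rot: [[-0.989, -0.149, -0.003], [-0.149, 0.989, -0.0], [0.003, 0.0, -1.0]]
force: [0.3, 0.2, -5.6]
grip_width: 0.0618
finger_force: 35.0
```

servo_tool:
  series:
    - {"jaw": 0.5, "xyz": [0, -8, 0], "twist": 0}
    - {"jaw": 0.5, "xyz": [0, -12, 0], "twist": 0}
    - {"jaw": 0.5, "xyz": [0, -12, 0], "twist": 0}
    - {"jaw": 0.5, "xyz": [0, -12, 0], "twist": 0}
    - {"jaw": 0.5, "xyz": [0, -12, 10], "twist": 0}
    - {"jaw": 0.5, "xyz": [0, -12, 20], "twist": 0}
    - {"jaw": 0.5, "xyz": [0, -12, 30], "twist": 0}
    - {"jaw": 0.5, "xyz": [0, -12, 30], "twist": 0}

```text
clock: 12.8
tool_pos: [0.5257, -0.057, 0.1372]
tool_rot: [[-0.989, -0.15, -0.004], [-0.15, 0.989, 0.001], [0.004, 0.002, -1.0]]
force: [-0.3, -0.6, -5.2]
grip_width: 0.0614
finger_force: 35.0
```

```bash
cat > box.py <<'E'
from h import *
import sys
s=sensors.read_state();print(s['clock'],s['tool_pos'].round(4),s['tool_rot'].round(3).tolist(),s['force'].round(1),s['grip_width'])
a=np.radians(8.6);ex=np.array([np.cos(a),np.sin(a)]);ey=np.array([-ex[1],ex[0]]);c0=np.array([.610,-.048])
R=lambda p:np.r_[(p[:2]-c0)@ex,(p[:2]-c0)@ey,p[2]-.075]
print('tcp in sill',R(s['tool_pos']).round(4))
for n in('scene','top','wrist'):
    c=cap(n);
    if n+'' in sys.argv: save(c,sys.argv[-1])
    W=cloud(c);P=W.reshape(-1,3)
    dark=(c['img'].max(-1)<75).reshape(-1)
    L=np.c_[(P[:,:2]-c0)@ex,(P[:,:2]-c0)@ey,P[:,2]-.075]
    m=np.isfinite(P).all(1)&dark&(L[:,0]>-.2)&(L[:,0]<.2)&(abs(L[:,1])<.07)&(L[:,2]<.15)&(L[:,2]>-.06)
    q=L[m];print(n,len(q), np.percentile(q,[1,50,99],axis=0).round(3).tolist() if len(q) else '')
    if len(q)>20:r=cv2.minAreaRect((q[:,:2]*1000).astype(np.float32));print(np.round(r[0],0),np.round(r[1]),round(r[2],1))
E
python3 box.py wrist w4.png
```

```text
12.8 [ 0.5257 -0.057   0.1372] [[-0.989, -0.15, -0.004], [-0.15, 0.989, 0.001], [0.004, 0.002, -1.0]] [-0.3 -0.6 -5.2] 0.06141818323951219
tcp in sill [-0.0847  0.0037  0.0622]
scene 689 [[-0.146, -0.067, 0.003], [-0.034, -0.023, 0.1], [-0.003, 0.054, 0.142]]
[-63.  -1.] [138. 127.] 57.9
top 34 [[-0.134, -0.028, 0.108], [-0.109, -0.023, 0.112], [-0.068, 0.033, 0.128]]
[-105.    6.] [87. 33.] 55.5
wrist 13997 [[-0.153, -0.031, 0.081], [-0.123, 0.003, 0.112], [-0.046, 0.036, 0.148]]
[-65.  -0.] [176. 132.] 2.0
```

View pics/w4.png

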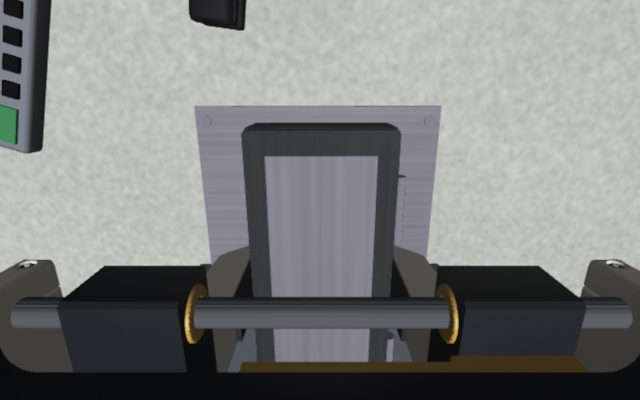

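The tin (columns 243–400) is square and centred over the shelf (195–440), so I'll lower it.

servo_tool:
  series:
    - {"jaw": 0.5, "xyz": [0, -3, 20], "twist": 0}
    - {"jaw": 0.5, "xyz": [0, -3, 45], "twist": 0}
    - {"jaw": 0.5, "xyz": [0, -3, 60], "twist": 0}
    - {"jaw": 0.5, "xyz": [0, -3, 68], "twist": 0}
    - {"jaw": 0.5, "xyz": [0, -3, 73], "twist": 0}
    - {"jaw": 0.5, "xyz": [0, -3, 76], "twist": 0}
    - {"jaw": 0.5, "xyz": [0, -3, 77], "twist": 0}
    - {"jaw": 0.5, "xyz": [0, -3, 77], "twist": 0}

```text
clock: 13.75
tool_pos: [0.5279, -0.0608, 0.0629]
tool_rot: [[-0.989, -0.15, 0.001], [-0.15, 0.989, -0.0], [-0.001, -0.0, -1.0]]
force: [0.3, 0.5, -5.6]
grip_width: 0.0619
finger_force: 35.0
```

```bash
python3 box.py
```

```text
13.75 [ 0.5279 -0.0608  0.0629] [[-0.989, -0.15, 0.001], [-0.15, 0.989, -0.0], [-0.001, -0.0, -1.0]] [ 0.3  0.5 -5.6] 0.06185516278380366
tcp in sill [-0.0831 -0.0004 -0.0121]
scene 1079 [[-0.13, -0.069, 0.003], [-0.06, -0.025, 0.095], [-0.006, 0.069, 0.137]]
[-60.   0.] [185. 140.] 0.8
top 61 [[-0.119, -0.069, 0.017], [-0.066, 0.04, 0.103], [0.025, 0.068, 0.124]]
[-67.  20.] [195.  69.] 41.5
wrist 65343 [[-0.152, -0.063, 0.02], [-0.109, -0.0, 0.101], [-0.052, 0.061, 0.117]]
[-81.   1.] [144. 140.] 1.9
```

Still carrying the full weight (-5.6 N), so I'll lower it a few mm more, then release.

servo_tool:
  series:
    - {"jaw": 0.5, "xyz": [0, 0, 1], "twist": 0}
    - {"jaw": 0.5, "xyz": [0, 0, 2], "twist": 0}
    - {"jaw": 0.5, "xyz": [0, 0, 3], "twist": 0}
    - {"jaw": 0.5, "xyz": [0, 0, 4], "twist": 0}
    - {"jaw": 0.5, "xyz": [0, 0, 4], "twist": 0}
    - {"jaw": 0.5, "xyz": [0, 0, 5], "twist": 0}
    - {"jaw": 0.5, "xyz": [0, 0, 5], "twist": 0}
    - {"jaw": 0.5, "xyz": [0, 0, 5], "twist": 0}

```text
clock: 14.7
tool_pos: [0.5277, -0.0607, 0.0604]
tool_rot: [[-0.989, -0.15, 0.002], [-0.15, 0.989, -0.0], [-0.002, -0.001, -1.0]]
force: [-8.2, 0.9, 21.3]
grip_width: 0.0615
finger_force: 35.0
```

servo_tool:
  series:
    - {"jaw": 1, "xyz": [0, 0, 2], "twist": 0}
    - {"jaw": 1, "xyz": [0, 0, 0], "twist": 0}
    - {"jaw": 1, "xyz": [0, 0, 0], "twist": 0}
    - {"jaw": 1, "xyz": [0, 0, 0], "twist": 0}
    - {"jaw": 1, "xyz": [0, 0, 0], "twist": 0}
    - {"jaw": 1, "xyz": [0, 0, -20], "twist": 0}
    - {"jaw": 1, "xyz": [0, 0, -45], "twist": 0}
    - {"jaw": 1, "xyz": [0, 0, -60], "twist": 0}

```text
clock: 15.5
tool_pos: [0.5281, -0.0608, 0.1188]
tool_rot: [[-0.989, -0.15, 0.001], [-0.15, 0.989, -0.0], [-0.001, -0.001, -1.0]]
force: [0.9, -1.6, 0.4]
grip_width: 0.0921
finger_force: 0.0
```

servo_tool:
  series:
    - {"jaw": 0.3, "xyz": [0, 0, -5], "twist": 0}
    - {"jaw": 0.3, "xyz": [30, 0, -5], "twist": 0}
    - {"jaw": 0.3, "xyz": [60, 0, -5], "twist": 0}
    - {"jaw": 0.3, "xyz": [90, 0, -5], "twist": 0}
    - {"jaw": 0.3, "xyz": [110, 0, -5], "twist": 0}
    - {"jaw": 0.3, "xyz": [110, 0, -5], "twist": 0}
    - {"jaw": 0.3, "xyz": [110, 0, -5], "twist": 0}
    - {"jaw": 0.3, "xyz": [110, 0, -5], "twist": 0}

```text
clock: 16.3
tool_pos: [0.4198, -0.0772, 0.1223]
tool_rot: [[-0.989, -0.15, 0.001], [-0.15, 0.989, -0.0], [-0.001, -0.0, -1.0]]
force: [0.4, 0.5, -0.4]
grip_width: 0.0327
finger_force: 0.0
```

```bash
python3 box.py scene s5.png
```

```text
16.3 [ 0.4198 -0.0772  0.1223] [[-0.989, -0.15, 0.001], [-0.15, 0.989, -0.0], [-0.001, -0.0, -1.0]] [ 0.4  0.5 -0.4] 0.03265925807068903
tcp in sill [-0.1925 -0.0005  0.0473]
scene 693 [[-0.199, -0.067, 0.001], [-0.101, -0.03, 0.033], [-0.007, 0.043, 0.15]]
[-84.  -1.] [232. 139.] 0.8
top 77 [[-0.065, -0.03, 0.029], [-0.023, 0.0, 0.035], [-0.006, 0.028, 0.038]]
[-36.  -1.] [58. 61.] 88.8
wrist 3733 [[-0.2, -0.056, -0.006], [-0.152, 0.0, 0.033], [-0.098, 0.058, 0.142]]
[-135.    9.] [140. 131.] 20.3
```

View pics/s5.png

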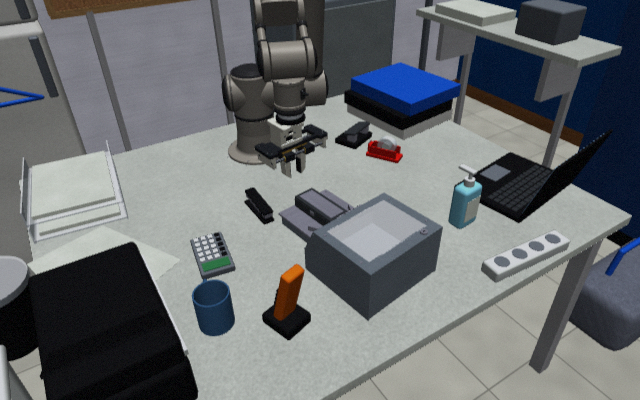

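The tin lies level on the shelf at (315,205), lengthwise and centred, with its front about 6 mm before the sill. Next I lower behind its tail and push.

servo_tool:
  series:
    - {"jaw": 0.3, "xyz": [0, 0, 25], "twist": 0}
    - {"jaw": 0.3, "xyz": [0, 0, 50], "twist": 0}
    - {"jaw": 0.3, "xyz": [0, 0, 50], "twist": 0}
    - {"jaw": 0.3, "xyz": [-14, 0, 50], "twist": 0}
    - {"jaw": 0.3, "xyz": [-26, 0, 50], "twist": 0}
    - {"jaw": 0.3, "xyz": [-36, 0, 50], "twist": 0}
    - {"jaw": 0.3, "xyz": [-46, 0, 50], "twist": 0}
    - {"jaw": 0.3, "xyz": [-56, 0, 50], "twist": 0}
  grip_force: 10

```text
clock: 17.25
tool_pos: [0.4737, -0.0685, 0.0728]
tool_rot: [[-0.989, -0.15, -0.002], [-0.15, 0.989, 0.0], [0.002, 0.0, -1.0]]
force: [-6.8, -1.7, 4.9]
grip_width: 0.0276
finger_force: 3.0
```

```bash
python3 box.py
```

```text
17.25 [ 0.4737 -0.0685  0.0728] [[-0.989, -0.15, -0.002], [-0.15, 0.989, 0.0], [0.002, 0.0, -1.0]] [-6.8 -1.7  4.9] 0.02757719722808469
tcp in sill [-1.379e-01  1.000e-04 -2.200e-03]
scene 1148 [[-0.16, -0.069, 0.001], [-0.112, -0.027, 0.099], [-0.012, 0.069, 0.145]]
[-68.  -0.] [200. 140.] 0.0
top 110 [[-0.172, -0.043, 0.018], [0.012, 0.014, 0.038], [0.029, 0.037, 0.133]]
[-72.   1.] [205.  80.] 2.8
wrist 54905 [[-0.173, -0.065, 0.003], [-0.162, -0.001, 0.111], [-0.124, 0.064, 0.127]]
[-130.    0.] [ 88. 140.] 0.2
```

servo_tool:
  series:
    - {"jaw": 0.3, "xyz": [-8, 0, 0], "twist": 0}
    - {"jaw": 0.3, "xyz": [-16, 0, 0], "twist": 0}
    - {"jaw": 0.3, "xyz": [-24, 0, 0], "twist": 0}
    - {"jaw": 0.3, "xyz": [-32, 0, 0], "twist": 0}
    - {"jaw": 0.3, "xyz": [-40, 0, 0], "twist": 0}
    - {"jaw": 0.3, "xyz": [-48, 0, 0], "twist": 0}
    - {"jaw": 0.3, "xyz": [-54, 0, 0], "twist": 0}
    - {"jaw": 0.3, "xyz": [-58, 0, 0], "twist": 0}

```text
clock: 18.2
tool_pos: [0.5293, -0.06, 0.0723]
tool_rot: [[-0.989, -0.15, -0.005], [-0.15, 0.989, 0.0], [0.005, 0.001, -1.0]]
force: [-9.8, -2.4, 6.0]
grip_width: 0.0274
finger_force: 4.8
```

```bash
python3 box.py top t6.png
python3 - <<'E'
import cv2
from h import *
a=cv2.imread('pics/t6.png')[80:240,260:420];c=cap('scene')['img'][160:310,260:460,::-1]
cv2.imwrite('pics/c6.png',np.hstack([cv2.resize(a,(400,400),interpolation=2),cv2.resize(c,(400,400),interpolation=2)]))
E
```

```text
18.2 [ 0.5293 -0.06    0.0723] [[-0.989, -0.15, -0.005], [-0.15, 0.989, 0.0], [0.005, 0.001, -1.0]] [-9.8 -2.4  6. ] 0.0273521446791979
tcp in sill [-0.0816  0.0002 -0.0027]
scene 999 [[-0.103, -0.069, 0.002], [-0.058, -0.02, 0.106], [-0.011, 0.069, 0.145]]
[-58.  -6.] [135. 173.] 17.3
top 61 [[-0.118, -0.053, -0.001], [-0.071, 0.034, 0.112], [0.013, 0.067, 0.132]]
[-64.  18.] [191.  55.] 44.9
wrist 52251 [[-0.117, -0.065, 0.011], [-0.106, -0.0, 0.111], [-0.069, 0.064, 0.126]]
[-103.   -5.] [120.  93.] 59.0
```

View pics/c6.png

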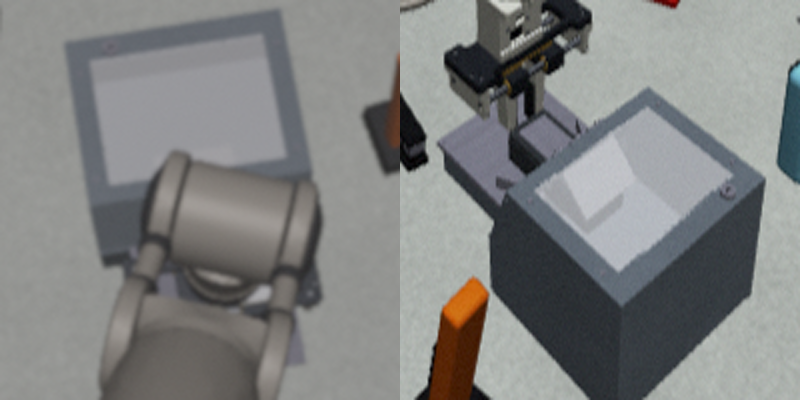

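The crops show the tin going in squarely, with the flap lifted on its front end (right crop about (585,190)). I'll keep pushing.

servo_tool:
  series:
    - {"jaw": 0.3, "xyz": [-8, 0, 0], "twist": 0}
    - {"jaw": 0.3, "xyz": [-16, 0, 0], "twist": 0}
    - {"jaw": 0.3, "xyz": [-24, 0, 0], "twist": 0}
    - {"jaw": 0.3, "xyz": [-32, 0, 0], "twist": 0}
    - {"jaw": 0.3, "xyz": [-40, 0, 0], "twist": 0}
    - {"jaw": 0.3, "xyz": [-46, 0, 0], "twist": 0}
    - {"jaw": 0.3, "xyz": [-50, 0, 0], "twist": 0}
    - {"jaw": 0.3, "xyz": [-50, 0, 0], "twist": 0}

```text
clock: 19.2
tool_pos: [0.5814, -0.0525, 0.0721]
tool_rot: [[-0.989, -0.15, 0.0], [-0.15, 0.989, 0.0], [-0.0, 0.0, -1.0]]
force: [-3.0, -0.4, -1.8]
grip_width: 0.0273
finger_force: 1.5
```

Run:
```python
from h import *
c=cap('scene')['img'][160:310,260:460,::-1]
w=cap('wrist')['img'][...,::-1]
cv2.imwrite('pics/c7.png',np.hstack([cv2.resize(c,(400,400),interpolation=2),cv2.resize(w,(400,400))]))
```

```text
(no output)
```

View pics/c7.png

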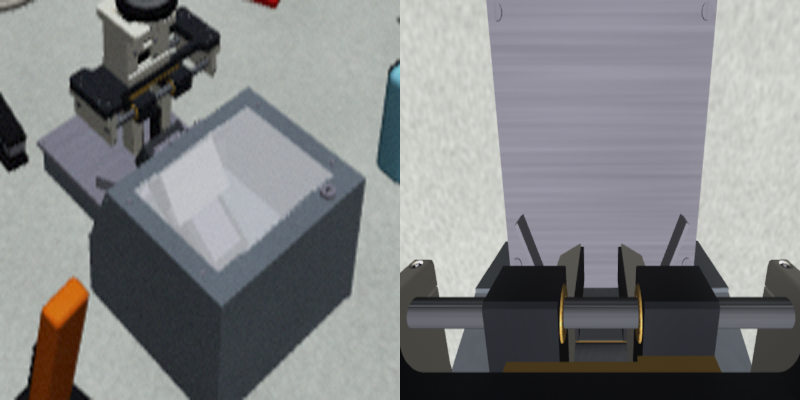

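The tin has tipped over the sill, front down inside (left crop about (215,230)). Its tail is about 18 mm before the edge. I'll push the rest.

servo_tool:
  series:
    - {"jaw": 0.3, "xyz": [-8, 0, 0], "twist": 0}
    - {"jaw": 0.3, "xyz": [-16, 0, 0], "twist": 0}
    - {"jaw": 0.3, "xyz": [-24, 0, 0], "twist": 0}
    - {"jaw": 0.3, "xyz": [-30, 0, 0], "twist": 0}
    - {"jaw": 0.3, "xyz": [-36, 0, 0], "twist": 0}
    - {"jaw": 0.3, "xyz": [-40, 0, 0], "twist": 0}
    - {"jaw": 0.3, "xyz": [-42, 0, 0], "twist": 0}
    - {"jaw": 0.3, "xyz": [-42, 0, 0], "twist": 0}

```text
clock: 20.1
tool_pos: [0.6227, -0.0462, 0.0723]
tool_rot: [[-0.989, -0.15, 0.0], [-0.15, 0.989, 0.0], [-0.0, 0.0, -1.0]]
force: [-4.7, 0.4, -0.9]
grip_width: 0.0278
finger_force: 1.8
```

Run:
```python
from h import *
c=cap('scene')['img'][160:310,260:460,::-1]
w=cap('wrist')['img'][...,::-1]
cv2.imwrite('pics/c8.png',np.hstack([cv2.resize(c,(400,400),interpolation=2),cv2.resize(w,(400,400))]))
```

```text
(no output)
```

View pics/c8.png

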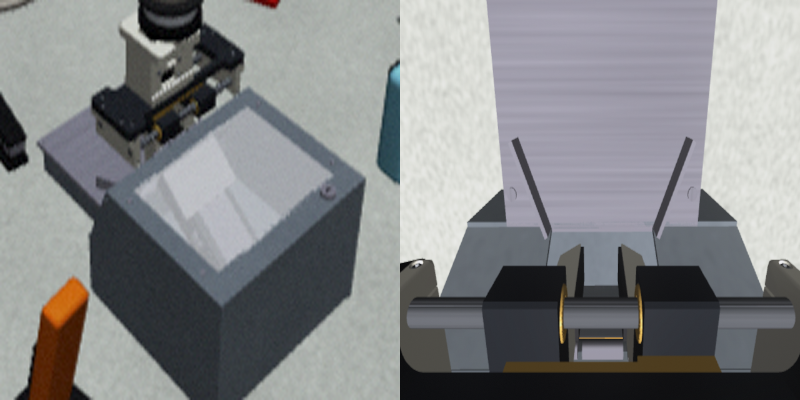

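The view shows the fingers past the sill with no tail left on the shelf, and the flap resting on the fingers. I'll withdraw and check by depth.

servo_tool:
  series:
    - {"jaw": 0.3, "xyz": [-6, 0, 0], "twist": 0}
    - {"jaw": 0.3, "xyz": [-6, 0, 0], "twist": 0}
    - {"jaw": 0.3, "xyz": [15, 0, 0], "twist": 0}
    - {"jaw": 0.3, "xyz": [40, 0, 0], "twist": 0}
    - {"jaw": 0.3, "xyz": [75, 0, -20], "twist": 0}
    - {"jaw": 0.3, "xyz": [110, 0, -50], "twist": 0}
    - {"jaw": 0.3, "xyz": [150, 0, -90], "twist": 0}
    - {"jaw": 0.3, "xyz": [190, 0, -120], "twist": 0}

```text
clock: 21.0
tool_pos: [0.4402, -0.0745, 0.1909]
tool_rot: [[-0.989, -0.15, 0.006], [-0.15, 0.989, -0.001], [-0.006, -0.002, -1.0]]
force: [1.1, -1.1, 0.7]
grip_width: 0.0279
finger_force: 0.0
```

Run:
```python
from h import *
s=sensors.read_state();print(s['clock'],s['tool_pos'].round(3),s['force'].round(1))
a=np.radians(8.6);ex=np.array([np.cos(a),np.sin(a)]);ey=np.array([-ex[1],ex[0]]);c0=np.array([.610,-.048])
for n in('top','scene'):
    c=cap(n);P=cloud(c).reshape(-1,3);im=c['img'].reshape(-1,3).astype(int)
    L=np.c_[(P[:,:2]-c0)@ex,(P[:,:2]-c0)@ey,P[:,2]-.075]
    print(n,'mouth z>-.. front zone (x -.16..0)')
    for x in np.arange(-.15,.21,.02):
        m=np.isfinite(P).all(1)&(abs(L[:,0]-x)<.01)&(abs(L[:,1])<.025)&(L[:,2]<.12)
        if m.sum()>3: print(x.round(2),m.sum(),np.percentile(L[m,2],[10,50,90]).round(3),im[m].mean(0).round())
```

```text
21.0 [ 0.44  -0.074  0.191] [ 1.1 -1.1  0.7]
top mouth z>-.. front zone (x -.16..0)
0.01 126 [0.01  0.025 0.036] [102. 101. 103.]
0.03 206 [0.041 0.066 0.073] [ 99. 100. 105.]
0.05 136 [0.069 0.071 0.074] [118. 121. 127.]
0.07 133 [0.069 0.071 0.074] [151. 149. 154.]
0.09 128 [0.069 0.071 0.073] [150. 149. 154.]
0.11 134 [0.069 0.071 0.074] [150. 149. 154.]
0.13 128 [0.069 0.071 0.074] [146. 146. 150.]
0.15 131 [0.069 0.071 0.074] [149. 149. 153.]
0.17 132 [0.069 0.071 0.074] [143. 143. 146.]
0.19 126 [0.069 0.071 0.074] [130. 131. 135.]
scene mouth z>-.. front zone (x -.16..0)
-0.15 72 [-0.001  0.001  0.003] [125. 126. 138.]
-0.13 79 [-0.001  0.     0.003] [118. 118. 132.]
-0.11 83 [-0.001  0.001  0.003] [118. 118. 132.]
-0.09 84 [-0.001  0.     0.002] [117. 117. 131.]
-0.07 79 [-0.002  0.     0.002] [115. 115. 129.]
-0.05 87 [-0.001  0.     0.002] [115. 115. 129.]
-0.03 23 [-0.827 -0.     0.003] [124. 124. 131.]
-0.01 6 [-0.828 -0.823 -0.819] [161. 161. 152.]
0.03 55 [0.067 0.071 0.073] [101. 107. 118.]
0.05 108 [0.069 0.071 0.073] [117. 125. 133.]
0.07 107 [0.07  0.071 0.073] [165. 168. 173.]
0.09 106 [0.07  0.071 0.073] [165. 168. 174.]
0.11 117 [0.07  0.071 0.073] [171. 175. 180.]
0.13 112 [0.069 0.071 0.073] [172. 177. 182.]
0.15 123 [0.069 0.071 0.073] [171. 175. 181.]
0.17 126 [0.07  0.071 0.073] [172. 175. 181.]
0.19 130 [0.07  0.071 0.073] [145. 150. 158.]
```

servo_tool:
  series:
    - {"jaw": 0.3, "xyz": [20, 0, -20], "twist": 0}
    - {"jaw": 0.3, "xyz": [20, 0, -20], "twist": 0}
    - {"jaw": 0.3, "xyz": [20, 0, -20], "twist": 0}
    - {"jaw": 0.3, "xyz": [20, 0, -20], "twist": 0}
    - {"jaw": 0.3, "xyz": [20, 0, -20], "twist": 0}
    - {"jaw": 0.3, "xyz": [20, 0, -20], "twist": 0}
    - {"jaw": 0.3, "xyz": [20, 0, -20], "twist": 0}
    - {"jaw": 0.3, "xyz": [20, 0, -20], "twist": 0}

```text
clock: 21.9
tool_pos: [0.42, -0.0769, 0.2082]
tool_rot: [[-0.989, -0.15, -0.0], [-0.15, 0.989, 0.0], [0.0, 0.0, -1.0]]
force: [-0.1, -0.1, 0.4]
grip_width: 0.0276
finger_force: 0.0
```

Run:
```python
from h import *
a=np.radians(8.6);ex=np.array([np.cos(a),np.sin(a)]);ey=np.array([-ex[1],ex[0]]);c0=np.array([.610,-.048])
c=cap('top');P=cloud(c);L=np.dstack([(P[...,:2]-c0)@ex,(P[...,:2]-c0)@ey,P[...,2]-.075])
off=(L[...,0]-L[...,2]*np.tan(np.radians(25)))*np.cos(np.radians(25))
for nm,y0,y1 in(('flap',0,.035),('front',.06,.11)):
  for z in (.012,.025,.04,.055):
    m=(abs(L[...,1])>y0)&(abs(L[...,1])<y1)&(abs(L[...,2]-z)<.007)&(L[...,0]<.045)&(L[...,0]>-.03);print(nm,z,m.sum(),np.nanmedian(off[m]).round(4))
for n in('top','scene'):
    c=cap(n);b=cv2.cvtColor(cv2.imread(f'pics/{n}0.png'),cv2.COLOR_BGR2GRAY).astype(int);g=cv2.cvtColor(c['img'],cv2.COLOR_RGB2GRAY).astype(int)
    P=cloud(c);X=(P[...,:2]-c0)@ex;Y=(P[...,:2]-c0)@ey
    win=(abs(P[...,2]-.146)<.006)&(X>.06)&(X<.21)&(abs(Y)<.1)
    d=(abs(g-b)>8)&win
    v,u=np.nonzero(cv2.morphologyEx(d.astype(np.uint8),cv2.MORPH_OPEN,np.ones((3,3))))
    K=c['camera_matrix'];o=c['c2w'][:3,3]
    r=np.c_[(u-K[0,2])/K[0,0],-(v-K[1,2])/K[1,1],-np.ones(len(u))]@c['c2w'][:3,:3].T
    q=o+r*((.063-o[2])/r[:,2])[:,None]
    B=np.c_[(q[:,:2]-c0)@ex,(q[:,:2]-c0)@ey]
    print(n,win.sum(),len(u),np.percentile(B,[2,50,98],axis=0).round(3).tolist() if len(u) else '', cv2.minAreaRect((B*1000).astype(np.float32)) if len(u)>5 else '')
s0,t0=np.load('scene0.npy'),np.load('top0.npy')
print(sensors.read_state()['clock'])
# other objects: image change outside box/arm/tin
for n in('scene',):
    g=c['img'].astype(int);b=cv2.imread('pics/scene0.png')[...,::-1].astype(int);d=(abs(g-b).max(-1)>40).astype(np.uint8)
    for x in cv2.connectedComponentsWithStats(cv2.morphologyEx(d,cv2.MORPH_OPEN,np.ones((3,3))))[2][1:]:
        if x[4]>15:print(x)
```

```text
flap 0.012 104 0.0014
flap 0.025 89 0.0025
flap 0.04 98 0.0023
flap 0.055 43 0.0017
front 0.012 138 -0.0007
front 0.025 135 -0.0009
front 0.04 144 -0.0005
front 0.055 143 -0.0005
top 3909 0  
scene 3569 9 [[0.059, -0.03], [0.063, -0.026], [0.067, -0.022]] ((62.920597076416016, -26.037460327148438), (4.9851765632629395, 7.625026226043701), 46.89829635620117)
22.05
[255   0  11  19 129]
[290   0   8   2  16]
[305   0  18  18 143]
[391   0  31  35 749]
[267   2  37  22 683]
[255  25   6  15  65]
[402  36   6   5  27]
[273  42  27   6 120]
[399  42   7   5  31]
[392  45  29  12 204]
[426  45  10  17 111]
[250  46   5   9  39]
[387  58   8   6  36]
[256  61   6   4  20]
[299  60   5   5  20]
[415  62   9  17 114]
[385  65   7  16  97]
[303  72  23  15 190]
[265  76  25  34 277]
[230  82  19  20 191]
[295  84   8   7  38]
[222  87  12  24 132]
[261  92   4   5  19]
[291  93   8  13  75]
[245  96  20  21 205]
[ 274   99   54   47 1366]
[ 411  155   44   50 1317]
```

Run:
```python
from h import *
a=np.radians(8.6);ex=np.array([np.cos(a),np.sin(a)]);ey=np.array([-ex[1],ex[0]]);c0=np.array([.610,-.048])
for n in('top','scene'):
    c=cap(n);b=cv2.GaussianBlur(cv2.imread(f'pics/{n}0.png')[...,::-1].astype(np.float32),(5,5),0);g=cv2.GaussianBlur(c['img'].astype(np.float32),(5,5),0)
    P=cloud(c);X=(P[...,:2]-c0)@ex;Y=(P[...,:2]-c0)@ey
    win=(abs(P[...,2]-.146)<.006)&(X>.055)&(X<.21)&(abs(Y)<.11)
    dd=(g-b).mean(-1);print(n,np.percentile(dd[win],[1,10,50,90,99]))
    d=cv2.morphologyEx(((dd<-2.5)&win).astype(np.uint8),cv2.MORPH_OPEN,np.ones((3,3)))
    v,u=np.nonzero(d)
    if len(u)<6: continue
    K=c['camera_matrix'];o=c['c2w'][:3,3]
    r=np.c_[(u-K[0,2])/K[0,0],-(v-K[1,2])/K[1,1],-np.ones(len(u))]@c['c2w'][:3,:3].T
    q=o+r*((.063-o[2])/r[:,2])[:,None]
    B=np.c_[(q[:,:2]-c0)@ex,(q[:,:2]-c0)@ey]
    print(len(u),np.percentile(B,[2,50,98],axis=0).round(3).tolist(),cv2.minAreaRect((B*1000).astype(np.float32)))
```

```text
top [-3.89231776  1.34505212  2.046875    2.40625     4.87454422]
56 [[0.094, -0.027], [0.152, 0.026], [0.168, 0.031]] ((142.5288543701172, 17.00851058959961), (45.56358337402344, 93.59929656982422), 52.635250091552734)
scene [-10.11533846  -2.4872395   -1.20182288   0.57005208   3.876302  ]
310 [[0.025, -0.033], [0.08, 0.021], [0.131, 0.034]] ((76.76707458496094, 0.536376953125), (113.68798065185547, 70.45027923583984), 0.790424108505249)
```

The faint outline through the window matches the tin lying flat: y within ±0.033, front at about x = 0.168. The flap is shut and the arm is clear.

```bash
python3 -c "
from station import bot
print(bot.finish_job())"
```

```text
the job is handed in; nothing more can be done
None
```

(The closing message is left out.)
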